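Set the raised foot of a balancing stand

ROBOT

A 6-joint arm with a two-finger parallel gripper is mounted at the origin on the work surface. World frame = base frame: x ahead of the robot, y to its left, z up, the work surface at z = 0. Lengths are in m, angles in rad, forces in N, time in s.
With the tool pointing down it reaches from about 0.35 to 0.775 m from the base axis. Payload 5.5 kg.
Tool frame: the origin (TCP) lies midway between the tips of the shut fingers; the grasp point (between the pads) lies grip_point_offset behind it (grip_point_offset is the distance from the TCP to the grasp point, in m); z points along the fingers, y is the direction in which the jaws open and shut (so a half turn about z gives the same grasp; the last joint's range is limited). The gripper opens to 85 mm and grips with 20 to 120 N. Pads are 22 mm wide; open, the fingers measure 114 mm over their backs; the gripper's body (76 mm by 85 mm) begins 54 mm behind the grasp point. The pads swing forward as they close: fully open they stand 13 mm farther back than shut.
Start: joints at [1.137, 0.313, 0.046, 1.304, 0, 1.431], TCP at [0.167, 0.55, 0.231] pointing down, gripper open.
Joint ranges: [-2.76, 2.76], [-0.86, 1.69], [-1.03, 1.26], [-2.2, 2.34], [-1.47, 1.5], [-3.14, 3.14]. Speed limits (rad/s): [2.57, 2.57, 3.14, 3.14, 3.14, 3.14].

INTERFACE

Orientations are given as a unit quaternion [w, x, y, z].
In Python, from workcell import * gives the robot as it stands.
- The arm moves only by the tool send_rows, never from a script. Its argument "series" is one flat list of numbers, 7 for each row, row after row: the shift along the tool's x, y, z in cm, then the turn, a rotation vector about the tool's x, y, z in degrees, then the opening, from 0 (shut) to 1 (fully open). A call has 1 to 10 rows; each row is the pose to reach, as a shift and turn from the pose commanded when the call began, along the tool's axes at that moment; what a row does not reach only later rows make up. A row lasts 1/12 s, in which the tool goes at most 41.7 mm and 7.16 degrees, less where a joint would pass 70% of its speed; a pose out of reach is approached as far as the arm can. A call with a gripper value outside its range is refused whole. The fingers move at their own pace and stop on an object; "newtons" is the grip in N (left out, the last holds). Time passes only in rows, so rows that repeat a pose let the fingers close. It gives the time, the measured TCP pose, the force and the opening at its end, in the units of the state.
- get_state(): the state, without advancing time (a new reading comes with each control period).
- read_camera(name): name is "side" or "top"; returns the picture (400x640x3 uint8, blue, green, red); there is no depth.
- camera_info(name): a dict with "K" (3x3 intrinsics, pixels), "D" ([k1, k2, p1, p2, k3] as OpenCV has them; the pictures are not rectified), "xyz" and "attitude" of the camera in the world. Camera axes: x right, y down, z forward; pixel columns grow to the right and rows downward; lengths in m; the calibration is good to about 2 mm. A picture is of the moment at which its call begins. camera_info takes no time and is no camera call.
- hand_in(): hands the job in, once; it reports no verdict.
Trained networks look in the newest picture that a camera, given by its name, has taken for a name from the list of things; names that differ only in an ending like _2 or _b are one class to them, and where a whole thing is asked for, a point or a joint stands for the part that bears it (a point fixed in the world has none). Each returns a list of dicts, best first, with "p" (0 to 1); they miss things now and then, are a little off and sometimes report something else, mostly with a low value. They report only what shows in the picture. A call takes as long as a camera call.
- silhouettes(camera, label): "pixels" (400x640 bool, what is visible of it) and "box" ([left, top, width, height] in pixels, round what is visible of it).
The state is a dict: "clock": time; "joint_pos": joint angles; "qvel": joint speeds; "tau": joint torques, N m; "tcp_pos": TCP position; "orientation": TCP orientation; "wrist_force": force on the tool from outside, world axes, zero at the start; "ft_torque": the same for the moment, N m; "finger_gap": finger opening in m.
Only numpy, scipy, OpenCV 4.12 (cv2) and the standard library are available. Lean on these libraries where they do the work, as an engineer would, in place of code of your own. Each camera call takes 0.05 s, during which the arm holds its last target. There are 200 camera calls.

TASK

Three feet of the blue balancing stand are set, but its near left foot still hangs clear of the steel patch plate below it. Screw that foot down by its black knob until its rubber just bears on the plate - a light touch that takes a little of the weight, never jacking the corner up - and then swing its red-balled locknut lever round clockwise to its stop to lock it, without shifting the stand or disturbing the other things on the bench.

Things in the scene. Friction and masses are not known exactly. Their poses are not given: they have to be found in the camera images.
- stand: Loose blue rotor balancing stand, 10 kg: two beams along its x (320 x 46 mm, tops 55 mm up) 280 mm apart, each with an upright at mid-length; arbor and brake disc across them (top 350 mm up), grey motor at far right. Screw feet at x +-130, y +-140 mm, each with black knob and locknut lever. Origin: middle of underside, on the bench; z up, -x towards the robot (yaw within 0.35).
- pad: Rubber disc, 54 mm across, under the near left screw foot (stand x -130, y +140 mm); rubber, stem and knob turn as one. Origin: centre of its underside, z up. Clockwise from above lowers it 4 mm a turn. Starts 2 to 5 mm over a fixed steel plate 105 mm square, 5 to 7.5 mm proud of the bench. Free it turns with 0.04 N m; each N on the rubber adds 0.02 to 0.03 N m. It gives about 0.5 mm under 10 N.
- knob_grip (a point): On the axis of that foot's round fluted black knob (36 mm across, 26 mm tall, white mark on top), at about mid height, 93 mm above the rubber's underside; sinks with the foot. The lever below reaches up to 73 mm above the bench.
- locknut (a joint): Angle of that foot's locknut lever about the foot's axis, rad: 0 to 0.25 (open) at the start, grows clockwise seen from above, 1.5 at its stop (locked). Turns with about 0.15 N m and stays where it is left. The other feet's levers are already locked.
- lever_ball (a point): Centre of the red ball (20 mm across) at the end of that steel lever (9 mm bar): 75 mm from the foot's axis, 63 mm above the bench. At joint 0 it lies from the axis at 135 degrees in the stand's x-y plane (towards the robot and outward), at the stop at 49 degrees; nothing stands in its path.
- spanner: Loose steel ring spanner, 190 mm, lying on the bench; leave alone.
- driver: Loose screwdriver with yellow handle, 210 mm; leave alone.
- mallet: Loose hammer, wooden handle, 270 mm; leave alone.
- cone: Loose brass centring cone, 54 mm across, 36 mm tall; leave alone.
- spray: Yellow and red spray can, 66 mm across, 190 mm tall, standing; leave alone.
- spare_disc: Steel brake disc lying flat, 160 mm across, 8 mm thick; leave alone.
- mug: Blue mug, 80 mm across, 92 mm tall; leave alone.

How it is judged:
By the outcome, as a careful person would: the job done as asked, in the order asked, and still so for the second after the job is handed in, with the robot touching nothing.
It also fails if it takes over 72 s, if anything falls off the work surface, if the arm or the gripper's body presses on something with over 40 N, if the wrist force passes 120 N, or if a joint passes its speed limit or range.

## Working session

There is one attempt and no reset: what is moved stays moved. The work goes in short steps, Python scripts to look and compute and a tool call to move; the robot and the scene stay as the last step left them, time stands still between calls to the robot, and variables do not carry over. Pictures are saved under pics/ and viewed, about 8 in all and at most 12, crops included, and the job is handed in when it is done.

Besides the shell and the picture viewer there is one more tool, called by a JSON object that holds its "fn" and its "kwargs", one argument or row to a line. send_rows: Moves the arm, as the interface text tells. Its arguments: {"type":"object","properties":{"series":{"type":"array"},"newtons":{"type":"number"}},"required":["series"]}

```bash
mkdir -p pics; ls; python3 - <<'E'
from workcell import *
import cv2
print({k:(v if not hasattr(v,'round') else v) for k,v in get_state().items()})
for c in("side","top"):
    i=camera_info(c);print(c,i)
    cv2.imwrite(f"pics/{c}0.png",read_camera(c))
    for l in("knob_grip","lever_ball","stand","pad","locknut"):
        for d in silhouettes(c,l)[:3]: 
            import numpy as np
            ys,xs=np.nonzero(d["pixels"]);print(c,l,round(d["p"],2),d["box"],xs.mean().round(1),ys.mean().round(1))
E
```

```text
pics
{'clock': 0.0, 'joint_pos': array([1.13738875e+00, 3.14017314e-01, 4.49725784e-02, 1.30356024e+00,
       1.94197135e-05, 1.43120595e+00]), 'qvel': array([ 0.00053383, -0.00118276, -0.00030765, -0.00136367, -0.00012929,
        0.00211019]), 'tau': array([-7.99218287e-04, -4.80628288e+01,  2.98530865e+01,  1.92763796e-02,
       -1.69406721e-04,  1.94190733e-06]), 'tcp_pos': array([0.16631248, 0.54990448, 0.2303966 ]), 'orientation': array([-2.64872808e-04,  1.46380687e-01,  9.89227919e-01, -8.64721413e-04]), 'wrist_force': array([-0.35030138, -0.70705497, -0.32421664]), 'ft_torque': array([ 0.01133998,  0.01882236, -0.02526523]), 'finger_gap': 0.08534079163774187}
side {'K': array([[388.62805633,   0.        , 320.77474344],
       [  0.        , 388.62805633, 197.00091812],
       [  0.        ,   0.        ,   1.        ]]), 'D': array([-0.06307665,  0.        ,  0.        ,  0.        ,  0.        ]), 'xyz': array([ 0.23617686, -0.78354444,  0.97681384]), 'attitude': array([-0.36274994,  0.91863363, -0.14183894,  0.06638112])}
side knob_grip 0.49 [331.2, 154.4, 16.8, 32.2] 340.0 169.5
side lever_ball 0.43 [320.2, 154.9, 22.4, 18.9] 330.5 163.1
side stand 0.54 [275.7, 112.4, 36.5, 24.1] 293.3 124.8
side pad 0.25 [275.9, 113.6, 37.3, 23.6] 293.1 125.1
side locknut 0.66 [321.9, 155.4, 20.9, 18.8] 333.9 166.3
top {'K': array([[451.72536481,   0.        , 319.26870545],
       [  0.        , 451.72536481, 203.68182949],
       [  0.        ,   0.        ,   1.        ]]), 'D': array([-0.08880728,  0.        ,  0.        ,  0.        ,  0.        ]), 'xyz': array([3.00293366e-01, 7.42667192e-04, 1.45547233e+00]), 'attitude': array([-0.05767822,  0.70870249, -0.7011719 ,  0.05264954])}
top knob_grip 0.27 [183.2, 127.5, 31.9, 35.2] 195.9 143.6
top lever_ball 0.59 [259.0, 173.2, 28.4, 10.6] 264.6 177.4
top stand 0.94 [256.3, 73.8, 150.1, 141.0] 334.6 135.3
top locknut 0.46 [256.8, 172.6, 17.7, 12.8] 263.4 177.4
```

```bash
python3 - <<'E'
import cv2,numpy as np
t=cv2.imread("pics/top0.png");s=cv2.imread("pics/side0.png")
a=cv2.resize(t[50:250,170:437],(800,600),interpolation=cv2.INTER_CUBIC)
cv2.imwrite("pics/a.png",a)
cv2.imwrite("pics/b.png",cv2.resize(s[60:260,240:507],(800,600),interpolation=cv2.INTER_CUBIC))
E
```

```text
(no output)
```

View pics/a.png

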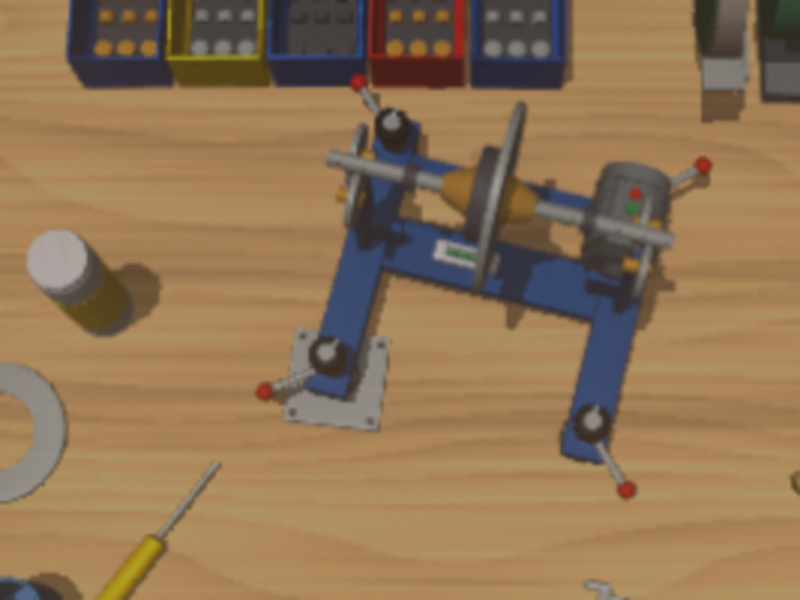

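View pics/b.png

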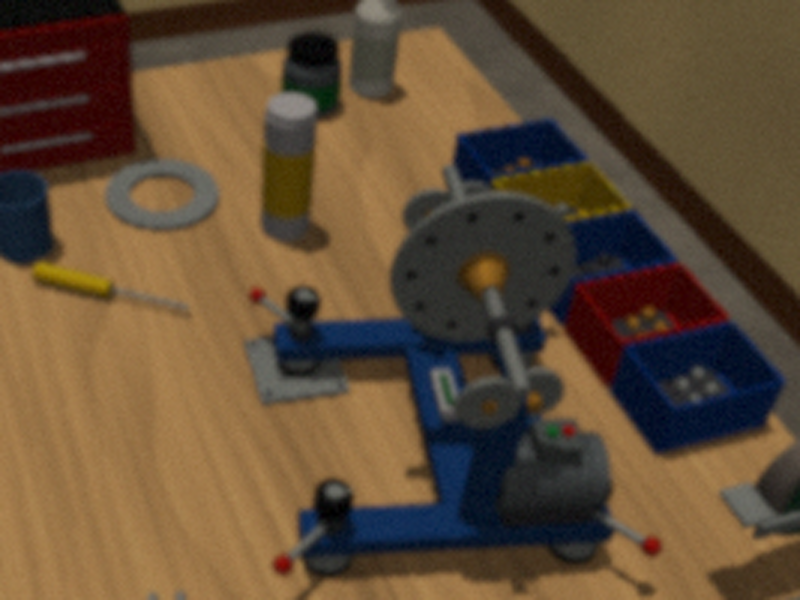

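Top crop: near-left knob at about (325,356) with its ball at (265,391), other knobs at (593,421) and (393,127). Side crop: near-left knob at (302,303) and ball at (257,295), near-right knob at (333,497) and ball at (283,564). The lever points towards the robot and outward, so it is open. I'll fit the stand pose jointly.

```bash
cat > h.py <<'E'
from workcell import *
import numpy as np,cv2
from scipy.spatial.transform import Rotation as R
from scipy.optimize import least_squares
def rot(q): return R.from_quat([q[1],q[2],q[3],q[0]])
def proj(c,P):
    i=camera_info(c);M=rot(i["attitude"]).as_matrix().T
    return cv2.projectPoints(np.atleast_2d(P).astype(float),cv2.Rodrigues(M)[0],-M@i["xyz"],i["K"],i["D"])[0][:,0]
def tri(obs,x0=(0.45,0.1,0.08)):
    return least_squares(lambda p:np.r_[*[proj(c,p)[0]-np.array(u) for c,u in obs]],x0)
E
python3 - <<'E'
from h import *
T=lambda x,y:("top",(170+x/3,50+y/3)); S=lambda x,y:("side",(240+x/3,60+y/3))
for n,o in dict(knobNL=[T(325,354),S(302,302)],ballNL=[T(265,391),S(257,295)],knobNR=[T(593,421),S(333,497)],ballNR=[T(626,489),S(283,564)]).items():
    r=tri(o);print(n,r.x.round(4),r.fun.round(1))
# joint fit: x,y,yaw,h_NL,joint
A={'NL':((-.13,.14),T(325,354),S(302,302)),'NR':((-.13,-.14),T(593,421),S(333,497)),'FL':((.13,.14),T(393,126),None)}
def f(p):
    x,y,w,h,j=p;c,s=np.cos(w),np.sin(w);W=lambda a,b,z:[x+c*a-s*b,y+s*a+c*b,z];r=[]
    for k,(ab,*ob) in A.items():
        z=h if k=='NL' else .095
        for o in ob:
            if o: r+=list(proj(o[0],W(*ab,z))[0]-o[1])
    a=np.radians(135)-j
    for o in (T(265,391),S(257,295)): r+=list(proj(o[0],W(-.13+.075*np.cos(a),.14+.075*np.sin(a),.063))[0]-o[1])
    a=np.radians(0)
    return r
r=least_squares(f,[.5,0,-.2,.1,.1]);print(r.x.round(4),np.round(r.fun,1))
x,y,w=r.x[:3];print("knob",x-.13*np.cos(w)-.14*np.sin(w),y-.13*np.sin(w)+.14*np.cos(w))
E
```

```text
knobNL [0.6242 0.139  0.0994] [ 0.  -0.1 -0.1  0. ]
ballNL [0.5929 0.2049 0.0626] [ 0.  -0.2 -0.2  0. ]
knobNR [ 0.5568 -0.1359  0.0973] [-0.  0.  0. -0.]
ballNR [ 0.4929 -0.1735  0.0626] [ 0.  -0.3 -0.2  0. ]
[ 0.7165 -0.0301 -0.2401  0.1019  0.1222] [ 0.7 -0.1 -0.  -0.1 -0.3  0.2 -0.1  0.3 -0.3 -0.4 -0.1 -0.2 -0.3 -0.1]
knob 0.6234766627953863 0.13678379962465967
```

```bash
python3 - <<'E'
import workcell as w
print([k for k in dir(w) if not k.startswith('__')]); print(getattr(w,'grip_point_offset',None))
E
```

```text
['MotionError', 'camera_info', 'get_state', 'grip_point_offset', 'hand_in', 'read_camera', 'silhouettes']
0.0187
```

{"fn": "send_rows", "kwargs": {
  "series": [-3.5, -1.63, 0, 0, 0, -6, 1, -7, -3.26, 0, 0, 0, -12, 1, -10.5, -4.9, 0, 0, 0, -18, 1, -14, -6.5, 0, 0, 0, -24, 1, -17.5, -8.2, 0, 0, 0, -30, 1, -21, -9.8, 0, 0, 0, -36, 1, -24.5, -11.5, 0, 0, 0, -42, 1, -28, -13.1, 0, 0, 0, -48, 1, -31.5, -14.8, 0, 0, 0, -54, 1, -35, -16.4, 0, 0, 0, -60, 1]
}}

```text
clock: 1.43
tcp_pos: [0.4552, 0.2905, 0.2316]
orientation: [0.0, -0.37, 0.929, 0.0]
wrist_force: [-0.3, 0.1, -0.5]
finger_gap: 0.0855
```

{"fn": "send_rows", "kwargs": {
  "series": [-0.3, -3.8, 0, 0, 0, -6, 1, -0.6, -7.6, 0, 0, 0, -12, 1, -0.9, -11.4, 0, 0, 0, -18, 1, -1.2, -15.2, 0, 0, 0, -24, 1, -1.5, -19, 0, 0, 0, -31, 1, -1.78, -22.67, 0, 0, 0, -38, 1, -1.78, -22.67, 0, 0, 0, -45, 1, -1.78, -22.67, 0, 0, 0, -52, 1, -1.78, -22.67, 0, 0, 0, -59, 1, -1.78, -22.67, 0, 0, 0, -66, 1]
}}

```text
clock: 2.27
tcp_pos: [0.6224, 0.1384, 0.231]
orientation: [0.0, 0.816, -0.577, -0.0]
wrist_force: [-0.4, -0.1, -0.1]
finger_gap: 0.0852
```

{"fn": "send_rows", "kwargs": {
  "series": [0, 0, 0, 0, 0, -7, 1, 0, 0, 0, 0, 0, -14, 1, 0, 0, 0, 0, 0, -21, 1, 0, 0, 0, 0, 0, -28, 1, 0, 0, 0, 0, 0, -35, 1, 0, 0, 0, 0, 0, -42, 1, 0, 0, 0, 0, 0, -49, 1, 0, 0, 0, 0, 0, -56, 1, 0, 0, 0, 0, 0, -63, 1, 0, 0, 0, 0, 0, -68, 1]
}}

```text
clock: 3.1
tcp_pos: [0.6221, 0.1389, 0.2313]
orientation: [-0.0, 1.0, -0.022, -0.0]
wrist_force: [0.1, -0.1, 0.4]
finger_gap: 0.0856
```

```bash
cat >> h.py <<'E'
def st():
    s=get_state();print(round(s["clock"],2),"q",s["joint_pos"].round(3),"tcp",s["tcp_pos"].round(4),"F",s["wrist_force"].round(1),"M",s["ft_torque"].round(3),"gap",round(s["finger_gap"],4));return s
def delta(P):
    s=get_state();m=rot(s["orientation"]);print("tool cm",(m.inv().apply(np.array(P)-s["tcp_pos"])*100).round(2),"x yaw",np.degrees(np.arctan2(*m.as_matrix()[[1,0],0])).round(1))
E
python3 - <<'E'
from h import *
st();delta([.624,.138,.14])
t=read_camera("top");s=read_camera("side");cv2.imwrite("pics/t1.png",t);cv2.imwrite("pics/s1.png",s)
a=cv2.resize(t[120:220,215:345],(520,400),interpolation=cv2.INTER_CUBIC);b=cv2.resize(s[90:215,250:400],(480,400),interpolation=cv2.INTER_CUBIC)
cv2.imwrite("pics/c1.png",b)
E
```

```text
3.1 q [ 0.094  0.439  0.23   1.362  0.    -3.004] tcp [0.6221 0.1389 0.2313] F [ 0.1 -0.1  0.4] M [-0.047  0.03   0.034] gap 0.0856
tool cm [0.19 0.08 9.13] x yaw -2.5
```

View pics/c1.png

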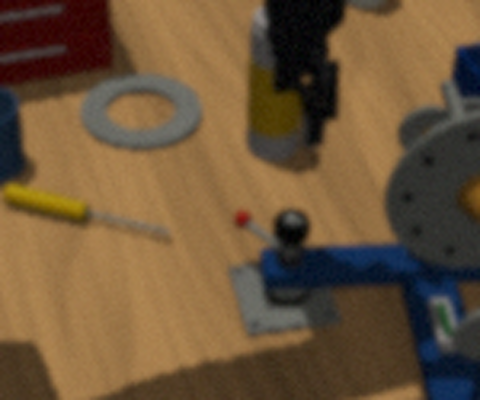

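Gripper hangs above the knob (side crop knob (291,227), ball (242,218)), with nothing between them. I'll descend with the fingers open.

{"fn": "send_rows", "kwargs": {
  "series": [0.1, 0.05, 2, 0, 0, 0, 1, 0.17, 0.08, 4, 0, 0, 0, 1, 0.17, 0.08, 6, 0, 0, 0, 1, 0.17, 0.08, 8, 0, 0, 0, 1, 0.17, 0.08, 10, 0, 0, 0, 1, 0.17, 0.08, 12, 0, 0, 0, 1, 0.17, 0.08, 13.5, 0, 0, 0, 1, 0.17, 0.08, 14.5, 0, 0, 0, 0.8, 0.17, 0.08, 14.8, 0, 0, 0, 0.65, 0.17, 0.08, 14.8, 0, 0, 0, 0.6],
  "newtons": 25
}}

```text
clock: 4.03
tcp_pos: [0.6233, 0.138, 0.0826]
orientation: [0.0, 1.0, -0.025, -0.001]
wrist_force: [-0.1, -0.4, -0.2]
finger_gap: 0.0521
```

```bash
python3 - <<'E'
from h import *
st();delta([.6238,.138,.083])
t=read_camera("top");s=read_camera("side");cv2.imwrite("pics/t2.png",t);cv2.imwrite("pics/s2.png",s)
a=cv2.resize(t[120:220,215:315],(400,400),interpolation=cv2.INTER_CUBIC);b=cv2.resize(s[110:210,290:390],(400,400),interpolation=cv2.INTER_CUBIC)
cv2.imwrite("pics/c2.png",np.hstack([a,b]))
E
```

```text
4.03 q [ 0.092  0.512 -0.026  1.034  0.    -2.999] tcp [0.6233 0.138  0.0826] F [-0.1 -0.4 -0.2] M [-0.019 -0.015  0.001] gap 0.0521
tool cm [ 0.05 -0.   -0.04] x yaw -2.9
```

View pics/c2.png

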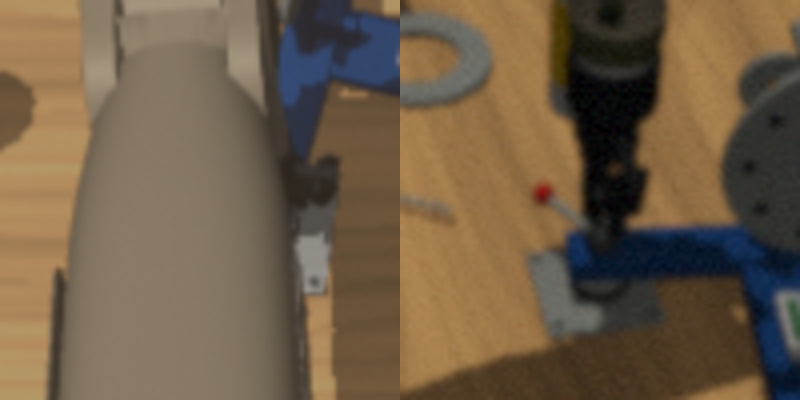

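The fingers straddle the knob in the side view at (605,215), and the lever is clear below. Closing.

{"fn": "send_rows", "kwargs": {
  "series": [0.05, 0, 0, 0, 0, 0, 0.5, 0.05, 0, 0, 0, 0, 0, 0.45, 0.05, 0, 0, 0, 0, 0, 0.4, 0.05, 0, 0, 0, 0, 0, 0.35, 0.05, 0, 0, 0, 0, 0, 0.3, 0.05, 0, 0, 0, 0, 0, 0.3],
  "newtons": 25
}}

```text
clock: 4.63
tcp_pos: [0.6252, 0.1378, 0.0847]
orientation: [0.0, 1.0, -0.025, 0.001]
wrist_force: [-1.2, -0.9, 5.9]
finger_gap: 0.0354
```

```bash
python3 -c "
from h import *
st()"
```

```text
4.63 q [ 0.092  0.51  -0.023  1.035 -0.    -3.   ] tcp [0.6252 0.1378 0.0847] F [-1.2 -0.9  5.9] M [-0.372  0.11  -0.001] gap 0.0354
```

{"fn": "send_rows", "kwargs": {
  "series": [0, 0, -0.05, 0, 0, 0, 0.3, 0, 0, -0.1, 0, 0, 0, 0.3, 0, 0, -0.15, 0, 0, 0, 0.3, 0, 0, -0.15, 0, 0, 0, 0.3]
}}

```text
clock: 4.97
tcp_pos: [0.6251, 0.1378, 0.0847]
orientation: [0.0, 1.0, -0.025, 0.001]
wrist_force: [3.5, -1.4, -0.7]
finger_gap: 0.0351
```

```bash
python3 -c "
from h import *
st()"
```

```text
4.97 q [ 0.092  0.511 -0.022  1.037 -0.    -3.   ] tcp [0.6251 0.1378 0.0847] F [ 3.5 -1.4 -0.7] M [-0.423 -0.792  0.067] gap 0.0351
```

{"fn": "send_rows", "kwargs": {
  "series": [0, 0, 0.007, 0, 0, 6, 0.3, 0, 0, 0.014, 0, 0, 12, 0.3, 0, 0, 0.02, 0, 0, 18, 0.3, 0, 0, 0.027, 0, 0, 24, 0.3, 0, 0, 0.033, 0, 0, 30, 0.3, 0, 0, 0.04, 0, 0, 36, 0.3, 0, 0, 0.047, 0, 0, 42, 0.3, 0, 0, 0.053, 0, 0, 48, 0.3, 0, 0, 0.06, 0, 0, 54, 0.3, 0, 0, 0.067, 0, 0, 60, 0.3]
}}

```text
clock: 5.8
tcp_pos: [0.6248, 0.1374, 0.0841]
orientation: [0.0, 0.852, -0.524, 0.001]
wrist_force: [2.9, -3.4, -0.5]
finger_gap: 0.0351
```

```bash
python3 -c "
from h import *
st()"
```

```text
5.8 q [ 9.200e-02  5.110e-01 -2.300e-02  1.036e+00 -1.000e-03 -1.948e+00] tcp [0.6248 0.1374 0.0841] F [ 2.9 -3.4 -0.5] M [-0.656 -0.546  0.103] gap 0.0351
```

{"fn": "send_rows", "kwargs": {
  "series": [0, 0, 0.007, 0, 0, 6, 0.3, 0, 0, 0.014, 0, 0, 12, 0.3, 0, 0, 0.02, 0, 0, 18, 0.3, 0, 0, 0.027, 0, 0, 24, 0.3, 0, 0, 0.033, 0, 0, 30, 0.3, 0, 0, 0.04, 0, 0, 36, 0.3, 0, 0, 0.047, 0, 0, 42, 0.3, 0, 0, 0.053, 0, 0, 48, 0.3, 0, 0, 0.06, 0, 0, 54, 0.3, 0, 0, 0.067, 0, 0, 60, 0.3]
}}

```text
clock: 6.63
tcp_pos: [0.6244, 0.1375, 0.0834]
orientation: [-0.0, -0.476, 0.879, -0.0]
wrist_force: [1.7, -2.7, 0.7]
finger_gap: 0.0351
```

```bash
python3 -c "
from h import *
st()"
```

```text
6.63 q [ 9.200e-02  5.120e-01 -2.400e-02  1.035e+00 -1.000e-03 -9.010e-01] tcp [0.6244 0.1375 0.0834] F [ 1.7 -2.7  0.7] M [-0.612 -0.392  0.093] gap 0.0351
```

{"fn": "send_rows", "kwargs": {
  "series": [0, 0, 0.007, 0, 0, 6, 0.3, 0, 0, 0.014, 0, 0, 12, 0.3, 0, 0, 0.02, 0, 0, 18, 0.3, 0, 0, 0.027, 0, 0, 24, 0.3, 0, 0, 0.033, 0, 0, 30, 0.3, 0, 0, 0.04, 0, 0, 36, 0.3, 0, 0, 0.047, 0, 0, 42, 0.3, 0, 0, 0.053, 0, 0, 48, 0.3]
}}

```text
clock: 7.3
tcp_pos: [0.6242, 0.1377, 0.0828]
orientation: [-0.0, -0.077, 0.997, -0.0]
wrist_force: [1.8, -2.7, 1.4]
finger_gap: 0.0355
```

```bash
python3 -c "
from h import *
st()
for i in range(3): read_camera('side'); st()"
```

```text
7.3 q [ 0.092  0.512 -0.025  1.034 -0.    -0.063] tcp [0.6242 0.1377 0.0828] F [ 1.8 -2.7  1.4] M [-0.372 -0.294  0.008] gap 0.0355
7.35 q [ 0.092  0.512 -0.025  1.034 -0.    -0.058] tcp [0.6243 0.1378 0.0828] F [ 2.5 -2.4  1.2] M [-0.459 -0.265 -0.055] gap 0.0349
7.4 q [ 0.092  0.512 -0.025  1.034 -0.    -0.067] tcp [0.6242 0.1378 0.0828] F [ 1.5 -1.8  0.8] M [-0.459 -0.291 -0.101] gap 0.0352
7.45 q [ 0.092  0.512 -0.025  1.034 -0.    -0.07 ] tcp [0.6242 0.1378 0.0828] F [ 1.7 -2.5  0.9] M [-0.44 -0.32 -0.05] gap 0.0354
```

{"fn": "send_rows", "kwargs": {
  "series": [0, 0, 0.006, 0, 0, 5, 0.3, 0, 0, 0.011, 0, 0, 10, 0.3, 0, 0, 0.017, 0, 0, 15, 0.3, 0, 0, 0.022, 0, 0, 20, 0.3]
}}

```text
clock: 7.78
tcp_pos: [0.6242, 0.1379, 0.0826]
orientation: [-0.0, 0.095, 0.995, -0.0]
wrist_force: [1.8, -1.8, 0.8]
finger_gap: 0.0355
```

```bash
cat > m.py <<'E'
from h import *
def line():
    s=get_state();return [s["clock"].__round__(2),s["joint_pos"][5].round(3),s["tcp_pos"][2].round(4),s["wrist_force"].round(1).tolist(),s["ft_torque"][2].round(3),s["tau"][5].round(3)]
print(line())
E
python3 m.py
```

```text
[7.78, np.float64(0.282), np.float64(0.0826), [1.8, -1.8, 0.8], np.float64(0.068), np.float64(-1.047)]
```

{"fn": "send_rows", "kwargs": {
  "series": [0, 0, 0.006, 0, 0, 5, 0.3, 0, 0, 0.011, 0, 0, 10, 0.3, 0, 0, 0.017, 0, 0, 15, 0.3, 0, 0, 0.022, 0, 0, 20, 0.3]
}}

```text
clock: 8.12
tcp_pos: [0.6243, 0.138, 0.0824]
orientation: [-0.0, 0.266, 0.964, 0.0]
wrist_force: [2.1, -1.8, 0.3]
finger_gap: 0.0352
```

```bash
python3 m.py
```

```text
[8.12, np.float64(0.631), np.float64(0.0824), [2.1, -1.8, 0.3], np.float64(0.06), np.float64(-1.038)]
```

{"fn": "send_rows", "kwargs": {
  "series": [0, 0, 0.006, 0, 0, 5, 0.3, 0, 0, 0.011, 0, 0, 10, 0.3, 0, 0, 0.017, 0, 0, 15, 0.3, 0, 0, 0.022, 0, 0, 20, 0.3]
}}

```text
clock: 8.45
tcp_pos: [0.6244, 0.1382, 0.0822]
orientation: [-0.0, 0.43, 0.903, 0.0]
wrist_force: [1.7, -0.7, -0.5]
finger_gap: 0.0352
```

```bash
python3 m.py
```

```text
[8.45, np.float64(0.98), np.float64(0.0822), [1.7, -0.7, -0.5], np.float64(0.122), np.float64(-0.978)]
```

{"fn": "send_rows", "kwargs": {
  "series": [0, 0, 0.006, 0, 0, 5, 0.3, 0, 0, 0.011, 0, 0, 10, 0.3, 0, 0, 0.017, 0, 0, 15, 0.3, 0, 0, 0.022, 0, 0, 20, 0.3]
}}

```text
clock: 8.78
tcp_pos: [0.6245, 0.1382, 0.082]
orientation: [0.0, 0.58, 0.815, 0.0]
wrist_force: [2.0, -1.0, -0.5]
finger_gap: 0.0354
```

```bash
python3 m.py
```

```text
[8.78, np.float64(1.329), np.float64(0.082), [2.0, -1.0, -0.5], np.float64(0.185), np.float64(-0.902)]
```

The reaction torque has risen on two readings (Mz 0.06 to 0.12 to 0.185, and the joint-6 torque agrees). That means the foot bears with roughly 5 N, so I stop here, release and rise.

{"fn": "send_rows", "kwargs": {
  "series": [0, 0, 0, 0, 0, 0, 0.5, 0, 0, 0, 0, 0, 0, 0.6, 0, 0, 0, 0, 0, 0, 0.7, 0, 0, -0.5, 0, 0, 0, 0.8, 0, 0, -2, 0, 0, 0, 0.8, 0, 0, -4, 0, 0, 0, 0.8, 0, 0, -6, 0, 0, 0, 0.8, 0, 0, -8, 0, 0, 0, 0.5, 0, 0, -10, 0, 0, 0, 0.2, 0, 0, -12, 0, 0, 0, 0]
}}

```text
clock: 9.62
tcp_pos: [0.6239, 0.1381, 0.2034]
orientation: [-0.0, 0.579, 0.815, 0.0]
wrist_force: [1.2, -0.7, -0.2]
finger_gap: 0.0325
```

```bash
python3 - <<'E'
from h import *
st();delta([.6,.25,.16])
s=read_camera("side");t=read_camera("top");cv2.imwrite("pics/s3.png",s)
s0=cv2.imread("pics/side0.png")
c=lambda im:cv2.resize(im[110:260,290:390],(400,600),interpolation=cv2.INTER_CUBIC)
cv2.imwrite("pics/c3.png",np.hstack([c(s0),c(s)]))
E
```

```text
9.62 q [0.092 0.448 0.176 1.299 0.    1.327] tcp [0.6239 0.1381 0.2034] F [ 1.2 -0.7 -0.2] M [-0.016 -0.028 -0.024] gap 0.0325
tool cm [11.35  1.43  4.34] x yaw 109.3
```

View pics/c3.png

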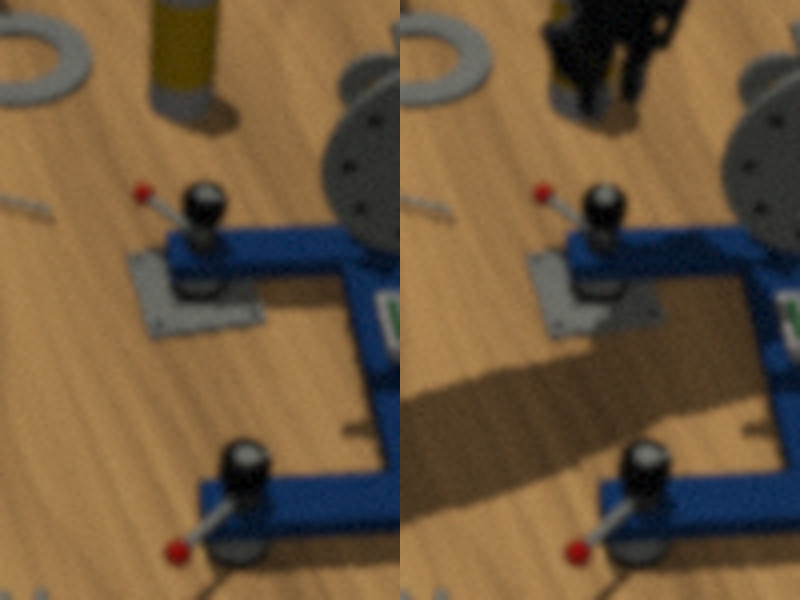

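Knob, beam and near-right foot are at the same pixels as before; the knob is about 1 px lower, i.e. sunk. The lever is still open, ball at (543,192). Now I go behind the ball with the fingers shut.

{"fn": "send_rows", "kwargs": {
  "series": [1.2, -0.9, 0, 0, 0, -7, 0, 2.4, -1.7, 0, 0, 0, -14, 0, 3.6, -2.6, 0, 0, 0, -21, 0, 4.8, -3.5, 0, 0, 0, -28, 0, 6, -4.3, 0, 0, 0, -35, 0, 7, -5.2, 0, 0, 0, -42, 0, 7, -5.2, 0, 0, 0, -49, 0, 7, -5.2, 1, 0, 0, -56, 0, 7, -5.2, 2, 0, 0, -63, 0, 7, -5.2, 3, 0, 0, -70, 0]
}}

```text
clock: 10.55
tcp_pos: [0.5516, 0.1872, 0.1711]
orientation: [-0.0, 0.003, 1.0, 0.0]
wrist_force: [0.1, -0.3, -0.1]
finger_gap: 0.0001
```

{"fn": "send_rows", "kwargs": {
  "series": [0, 0, 0, 0, 0, -7, 0, 0, 0, 0, 0, 0, -14, 0, 0, 0, 0, 0, 0, -21, 0, 0, 0, 0, 0, 0, -26, 0, 0, 0, 0, 0, 0, -26, 0]
}}

```text
clock: 10.97
tcp_pos: [0.5515, 0.187, 0.1711]
orientation: [-0.001, -0.219, 0.976, 0.0]
wrist_force: [0.7, 0.5, -0.0]
finger_gap: 0.0
```

```bash
python3 - <<'E'
from h import *
st();delta([.5518,.187,.056])
E
```

```text
10.97 q [ 0.189  0.352 -0.048  1.173  0.    -0.253] tcp [0.5515 0.187  0.1711] F [ 0.7  0.5 -0. ] M [0.024 0.08  0.03 ] gap 0.0
tool cm [-0.05 -0.02 11.51] x yaw -154.6
```

{"fn": "send_rows", "kwargs": {
  "series": [0, 0, 2, 0, 0, 0, 0, 0, 0, 4, 0, 0, 0, 0, 0, 0, 6, 0, 0, 0, 0, 0, 0, 8, 0, 0, 0, 0, 0, 0, 10, 0, 0, 0, 0, 0, 0, 11, 0, 0, 0, 0, 0, 0, 11.5, 0, 0, 0, 0, 0, 0, 11.5, 0, 0, 0, 0]
}}

```text
clock: 11.63
tcp_pos: [0.5513, 0.1869, 0.0559]
orientation: [-0.001, -0.217, 0.976, 0.0]
wrist_force: [0.7, 0.1, 0.4]
finger_gap: -0.0001
```

```bash
cat >> h.py <<'E'
A=np.array([.6243,.138])
def arc(ths):
    s=get_state();m=rot(s["orientation"]);x=m.as_matrix()[:,0];y0=np.degrees(np.arctan2(x[1],x[0]))
    for th in ths:
        u=np.radians(th);p=A+.075*np.array([np.cos(u),np.sin(u)])+.021*np.array([-np.sin(u),np.cos(u)])
        d=m.inv().apply(np.r_[p,.056]-s["tcp_pos"])*100
        print(th,d.round(2),"turn",round(-((th+90-y0+180)%360-180),1))
E
python3 - <<'E'
from h import *
st();arc([115,110,105,100,95,90,85,80,75,70])
s=read_camera("side");cv2.imwrite("pics/c4.png",cv2.resize(s[110:210,290:390],(400,400),interpolation=cv2.INTER_CUBIC))
E
```

```text
11.63 q [ 0.189  0.437 -0.221  0.915  0.    -0.25 ] tcp [0.5513 0.1869 0.0559] F [0.7 0.1 0.4] M [ 0.025 -0.043 -0.004] gap -0.0001
115 [-2.45 -0.02 -0.02] turn 0.1
110 [-3.12  0.13 -0.02] turn 5.1
105 [-3.79  0.22 -0.02] turn 10.1
100 [-4.47  0.26 -0.02] turn 15.1
95 [-5.15  0.24 -0.02] turn 20.1
90 [-5.82  0.15 -0.03] turn 25.1
85 [-6.49  0.01 -0.03] turn 30.1
80 [-7.14 -0.19 -0.03] turn 35.1
75 [-7.77 -0.44 -0.03] turn 40.1
70 [-8.37 -0.75 -0.03] turn 45.1
```

View pics/c4.png

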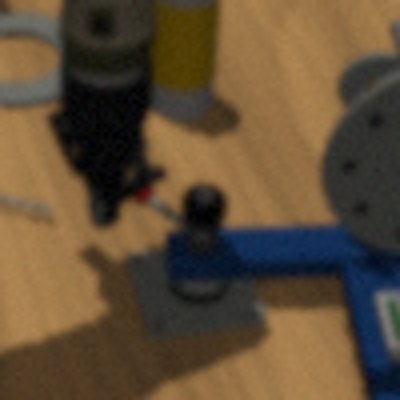

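The fingertip at (103,215) stands behind the ball at (145,193), clear of it. Sweeping.

{"fn": "send_rows", "kwargs": {
  "series": [-1.2, 0, 0, 0, 0, 0, 0, -2.1, 0, 0, 0, 0, 0, 0, -2.5, 0, 0, 0, 0, 0, 0, -3.1, 0.1, 0, 0, 0, 5, 0, -3.8, 0.2, 0, 0, 0, 10, 0, -4.5, 0.25, 0, 0, 0, 15, 0, -5.15, 0.25, 0, 0, 0, 20, 0, -5.8, 0.15, 0, 0, 0, 25, 0, -6.5, 0, 0, 0, 0, 30, 0, -7.15, -0.2, 0, 0, 0, 35, 0]
}}

```text
clock: 12.52
tcp_pos: [0.6175, 0.2157, 0.058]
orientation: [-0.0, 0.088, 0.996, -0.0]
wrist_force: [-1.3, -0.4, 1.1]
finger_gap: -0.0
```

```bash
python3 - <<'E'
from h import *
st();arc([75,70,65,60,55,50,45,42,40])
E
```

```text
12.52 q [ 0.213  0.558 -0.012  1.001 -0.     0.389] tcp [0.6175 0.2157 0.058 ] F [-1.3 -0.4  1.1] M [-0.224  0.417 -0.006] gap -0.0
75 [-0.58  0.12  0.2 ] turn 4.9
70 [-1.25  0.22  0.2 ] turn 9.9
65 [-1.93  0.26  0.2 ] turn 14.9
60 [-2.61  0.24  0.2 ] turn 19.9
55 [-3.28  0.16  0.2 ] turn 24.9
50 [-3.95  0.02  0.2 ] turn 29.9
45 [-4.6  -0.18  0.2 ] turn 34.9
42 [-4.98 -0.32  0.2 ] turn 37.9
40 [-5.23 -0.43  0.2 ] turn 39.9
```

Force is about 1.5–2 N, as expected for the locknut. Continuing.

{"fn": "send_rows", "kwargs": {
  "series": [-0.6, 0.12, 0, 0, 0, 5, 0, -1.25, 0.22, 0.1, 0, 0, 10, 0, -1.9, 0.26, 0.1, 0, 0, 15, 0, -2.6, 0.24, 0.1, 0, 0, 20, 0, -3.3, 0.15, 0.1, 0, 0, 25, 0, -3.95, 0, 0.1, 0, 0, 30, 0, -4.6, -0.2, 0.1, 0, 0, 35, 0, -5, -0.3, 0.1, 0, 0, 38, 0, -5.2, -0.4, 0.1, 0, 0, 40, 0]
}}

```text
clock: 13.27
tcp_pos: [0.6686, 0.2031, 0.0571]
orientation: [0.0, 0.423, 0.906, 0.001]
wrist_force: [-1.9, 1.5, 0.9]
finger_gap: -0.0003
```

```bash
python3 - <<'E'
from h import *
st();arc([38,37,36,35,34,33,32])
E
```

```text
13.27 q [1.800e-01 6.390e-01 1.290e-01 1.060e+00 1.000e-03 1.052e+00] tcp [0.6686 0.2031 0.0571] F [-1.9  1.5  0.9] M [0.302 0.265 0.029] gap -0.0003
38 [-0.3  -0.01  0.11] turn 2.0
37 [-0.43  0.02  0.11] turn 3.0
36 [-0.56  0.05  0.11] turn 4.0
35 [-0.7   0.07  0.11] turn 5.0
34 [-0.83  0.1   0.11] turn 6.0
33 [-0.96  0.12  0.11] turn 7.0
32 [-1.1   0.14  0.11] turn 8.0
```

{"fn": "send_rows", "kwargs": {
  "series": [-0.3, 0, 0, 0, 0, 2, 0, -0.5, 0.04, 0, 0, 0, 4, 0, -0.6, 0.06, 0, 0, 0, 4, 0]
}}

```text
clock: 13.52
tcp_pos: [0.6732, 0.1993, 0.0572]
orientation: [0.0, 0.453, 0.892, 0.001]
wrist_force: [0.5, 3.0, -0.0]
finger_gap: -0.0
```

```bash
python3 -c "
from h import *
st()"
```

```text
13.52 q [1.730e-01 6.450e-01 1.390e-01 1.063e+00 1.000e-03 1.113e+00] tcp [0.6732 0.1993 0.0572] F [ 0.5  3.  -0. ] M [0.479 0.034 0.042] gap -0.0
```

{"fn": "send_rows", "kwargs": {
  "series": [-0.1, 0.02, 0, 0, 0, 1, 0, -0.15, 0.02, 0, 0, 0, 1, 0]
}}

```text
clock: 13.68
tcp_pos: [0.6741, 0.1983, 0.0569]
orientation: [0.0, 0.46, 0.888, 0.001]
wrist_force: [-1.1, 4.8, 1.3]
finger_gap: 0.0002
```

```bash
python3 -c "
from h import *
st()"
```

```text
13.68 q [1.710e-01 6.460e-01 1.410e-01 1.064e+00 1.000e-03 1.128e+00] tcp [0.6741 0.1983 0.0569] F [-1.1  4.8  1.3] M [ 0.864  0.122 -0.007] gap 0.0002
```

{"fn": "send_rows", "kwargs": {
  "series": [-0.1, 0, 0, 0, 0, 0, 0, -0.15, 0, 0, 0, 0, 0, 0]
}}

```text
clock: 13.85
tcp_pos: [0.6742, 0.1981, 0.0569]
orientation: [-0.001, 0.46, 0.888, 0.001]
wrist_force: [-2.5, 7.9, 4.1]
finger_gap: -0.0001
```

```bash
python3 -c "
from h import *
s=st()
d=s['tcp_pos'][:2]-A;x=rot(s['orientation']).as_matrix()[:2,0];c=d-.021*x;print(np.degrees(np.arctan2(c[1],c[0])),np.hypot(*c))"
```

```text
13.85 q [0.17  0.647 0.142 1.065 0.003 1.125] tcp [0.6742 0.1981 0.0569] F [-2.5  7.9  4.1] M [1.548 0.545 0.017] gap -0.0001
34.71143929071401 0.07542680064141301
```

The tool has stopped with force climbing to 8 N, at 34.7° against the expected stop of 35.2°. Backing off, then rising.

{"fn": "send_rows", "kwargs": {
  "series": [0.5, 0, 0, 0, 0, 0, 0, 2, 0, 0, 0, 0, 0, 0, 4, 0, 0, 0, 0, 0, 0, 5, 0, -2, 0, 0, 0, 0, 6, 0, -5, 0, 0, 0, 0, 7, 0, -8, 0, 0, 0, 0, 8, 0, -11, 0, 0, 0, 0, 9, 0, -14, 0, 0, 0, 0, 9, 0, -17, 0, 0, 0, 0]
}}

```text
clock: 14.6
tcp_pos: [0.6206, 0.2716, 0.2275]
orientation: [-0.0, 0.459, 0.888, -0.0]
wrist_force: [0.7, 0.5, -0.3]
finger_gap: 0.0003
```

```bash
python3 -c "
from h import *
st();delta([.3,.45,.231])"
```

```text
14.6 q [ 0.294  0.525  0.358  1.404 -0.     1.249] tcp [0.6206 0.2716 0.2275] F [ 0.7  0.5 -0.3] M [-0.021 -0.028 -0.006] gap 0.0003
tool cm [ 33.08 -15.85  -0.33] x yaw 125.3
```

{"fn": "send_rows", "kwargs": {
  "series": [3.3, -1.6, 0, 0, 0, 0, 0, 6.6, -3.2, 0, 0, 0, 0, 0, 9.9, -4.8, 0, 0, 0, 0, 0, 13.2, -6.4, 0, 0, 0, 0, 0, 16.5, -8, 0, 0, 0, 0, 0, 19.8, -9.6, 0, 0, 0, 0, 0, 23, -11, 0, 0, 0, 0, 0, 26, -12.6, 0, 0, 0, 0, 0, 29, -14, 0, 0, 0, 0, 0, 32, -15.5, 0, 0, 0, 0, 0]
}}

```text
clock: 15.43
tcp_pos: [0.3095, 0.4424, 0.226]
orientation: [0.0, 0.46, 0.888, -0.0]
wrist_force: [-0.1, 1.1, -0.2]
finger_gap: -0.0
```

```bash
python3 - <<'E'
from h import *
st()
t=read_camera("top");s=read_camera("side");t0=cv2.imread("pics/top0.png");s0=cv2.imread("pics/side0.png")
for n,a,b in(("top",t0,t),("side",s0,s)):
    d=cv2.absdiff(cv2.GaussianBlur(a,(5,5),0),cv2.GaussianBlur(b,(5,5),0)).max(2)
    # stand-right-part shift check
    w=(slice(60,250),slice(290,430)) if n=="top" else (slice(170,260),slice(330,470))
    g=lambda i:cv2.cvtColor(i,cv2.COLOR_BGR2GRAY)[w].astype(np.float32)
    print(n,cv2.phaseCorrelate(g(a),g(b)),(d>40).sum())
c=lambda im,y,x,h,w:cv2.resize(im[y:y+h,x:x+w],(400,300),interpolation=cv2.INTER_CUBIC)
cv2.imwrite("pics/c5.png",np.vstack([np.hstack([c(t0,120,220,90,120),c(t,120,220,90,120)]),np.hstack([c(s0,120,290,90,120),c(s,120,290,90,120)])]))
E
```

```text
15.43 q [ 8.120e-01  2.470e-01 -5.700e-02  1.268e+00 -1.000e-03  1.769e+00] tcp [0.3095 0.4424 0.226 ] F [-0.1  1.1 -0.2] M [0.009 0.004 0.016] gap -0.0
top ((0.005550677329097198, 0.004908273438289257), 0.9949128413917842) 24653
side ((-0.021834026068447088, 0.0015782478669095212), 1.0554166319929523) 13524
```

View pics/c5.png

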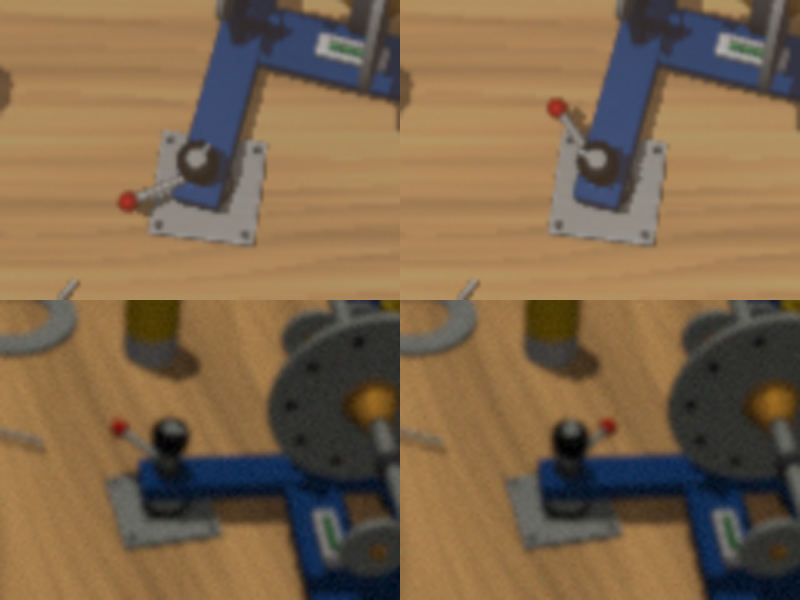

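The lever is at its stop, ball at (557,107) in the top crop. The stand moved less than 0.03 px and the white mark turned as expected. Handing in.

```bash
python3 -c "
from h import *
r=tri([('top',(220+157*.3,120+107*.3)),('side',(290+207*.3,120+127*.3))]);d=r.x[:2]-A;print(r.x.round(3),np.degrees(np.arctan2(d[1],d[0])),np.hypot(*d),r.fun.round(1));print(hand_in())"
```

```text
[0.685 0.18  0.061] 34.78558048734751 0.07398327270930351 [ 0.  -0.1 -0.1  0. ]
the job is handed in; nothing more can be done
None
```

The near left foot now bears lightly on the plate and its locknut lever is at its stop. I handed the job in at about 15.5 s.

- **Foot:** I turned the knob about 248° clockwise, which sinks it about 2.75 mm. I stopped when the resisting torque rose from about 0.06 to 0.185 N m; the joint-6 torque rose in step. By the given friction that is roughly 5 to 8 N on the rubber. This load is inferred from torque that is noisy by about 0.04 N m; I did not measure it directly.
- **Lever:** I pushed the ball clockwise with shut fingers until the tool stopped and the force climbed to about 8 N. The last pictures put the ball at 34.8° in the world frame, against 35.2° expected at the stop.
- **Stand:** It moved less than 0.03 px between the first and last pictures in both cameras.
- **Other things on the bench:** The spray can, spare disc and driver showed no change in the crops I viewed. I did not check the spanner, mallet, cone and mug one by one; the arm went nowhere near their height.
- **Robot:** It ended clear of everything.

No check failed, but one reading differed. While closing on the knob, the fingers pressed down on it with about 6 N for a moment. I relieved that before turning.

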